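# Mark an evidence tin on the pedal press

## Task

Mark the evidence tin on the pedal press: lift the loose white cover off the press by its knob and set it down gently, upright, in the middle of the rubber mat. Then stand the round metal tin upright on the press bed between the jaws, centred across them and released, and press the pedal right down to its stop for a moment and let it come back up, so that the sliding jaw pushes the tin against the fixed stop. Set things down rather than dropping them, and leave the other things on the bench where they are.

Things in the scene. Friction and masses are not known exactly. Their poses are not given: they have to be found in the camera images.
- press: Fixed bench press, 320 long (x) by 120 wide (y) mm. Origin on the bench under its middle; +x runs from the pedal (x -95 to -145) to the marking bed, a grey block at x -20 to 170 with its top 40 above the bench. At first the cover stands on the bed and hides a sliding steel jaw (36 wide in y, 24 high) and a fixed steel stop (56 wide, 24 high).
- nest (a point): On top of the bed (press x 85, y 0, z 40): the centre of the tin's underside lies here once the tin is pushed against the stop. Axes as the press, x towards the stop. Pedal up, the gap from jaw face (x -50) to stop face (x 27) is 77 mm, its middle at x -12; nothing stands beside the gap in y: fingers closing along y have room there. The jaw moves 22 to +x as the pedal goes down.
- pedal (a joint): Angle of the pedal, rad: 0 up (sprung), 0.26 down on its stop; grows as it is pressed. The hinge runs along the press's y at press x -30, 34 above the bench. Pressing the pad takes about 6 N at first and 12 N at the stop; the pad goes down about 23 mm.
- pedal_pad (a point): Centre of the top of the pedal's black ribbed rubber pad, 46 by 76 mm (the longer along the press's y), about 60 mm above the bench when up; moves with the pedal. Steel pedal, at the robot's end of the press; with the pedal up it slopes 0.2 rad, rising towards the robot.
- cover: Loose white plastic cover, a box 140 (x) by 90 (y) by 50 high, open below, walls 5, 0.25 kg, over the jaws of the press at first, standing on its bed. Origin at the centre of its lower rim. It must rise about 25 mm to clear the jaws (they have 5 mm or more clearance inside).
- cover_knob (a point): Middle of the cover's black knob, 68 above the cover's lower rim: round, 26 diameter, 24 high (56 to 80 above the rim), on a neck of 16; axis upright.
- mat: Fixed black rubber mat, 200 (x) by 180 (y) by 4 thick, lying on the bench left or right of the press. Origin at the centre of its underside.
- tin: Loose plain round metal tin with a flat top, 54 diameter, 42 high, about 0.11 kg, standing on the bench on the other side of the press. Origin at the centre of its underside, z up.
- jar: Bystander near the tin: yellow plastic jar with white cap, 42 diameter, 62 high; origin at the centre of its underside.
- tape: Bystander near the tin: roll of green tape lying flat, 72 outer diameter, 20 high; origin at the centre of its underside.
- brush: Bystander: dusting brush lying on the bench, about 165 long along its x, 15 to 28 thick; origin at its middle, on the bench.
- torch: Bystander: blue torch lying on the bench, 120 long along its x, 36 wide, 32 high; origin at its middle, on the bench.
- scale: Bystander: white photo scale bar lying flat beside the mat, 30 by 120 by 5; origin at the centre of its underside.
There are look-alikes about, which are no part of the job. What is shaped like the tin but blue is not meant.

How it is judged:
On the way, in this order (a step that is already met when the one before it is completed fails the run):
1. the cover stands upright on the mat, released (horizontal distance between cover and mat below 0.06 m and z of cover in the frame of mat below 0.009 m and angle between cover's own z axis and vertical below 0.08 rad and contact force between the fingers and cover below 0.1 N), for 0.2 s.
2. the tin stands upright on the press bed between the jaws, released, the pedal up (z of tin in the frame of nest between -0.004 and 0.004 m and angle between tin's own z axis and vertical below 0.08 rad and y of tin in the frame of nest between -0.012 and 0.012 m and x of tin in the frame of nest between -0.027 and 0.003 m and contact force between the fingers and tin below 0.1 N and value of joint pedal below 0.05 rad), for 0.2 s.
3. the pedal is down on its stop, the tin pushed against the fixed stop (z of tin in the frame of nest between -0.004 and 0.004 m and angle between tin's own z axis and vertical below 0.08 rad and y of tin in the frame of nest between -0.012 and 0.012 m and x of tin in the frame of nest between -0.005 and 0.003 m and value of joint pedal above 0.245 rad), for 0.2 s.
At the end, for the whole second after the job is handed in: The cover stands upright on the mat, its centre within 60 mm of the mat's; the tin stands upright on the press bed against the fixed stop (within 5 mm), centred across the jaws within 12 mm; the pedal is back up (below 0.04 rad); all at rest (horizontal distance between cover and mat below 0.06 m and z of cover in the frame of mat below 0.009 m and angle between each of cover, tin's own z axis and vertical below 0.08 rad and z of tin in the frame of nest between -0.004 and 0.004 m and y of tin in the frame of nest between -0.012 and 0.012 m and x of tin in the frame of nest between -0.005 and 0.003 m and value of joint pedal below 0.04 rad and linear speed of each of tin, cover below 0.02 m/s); the robot touches nothing.
It fails at once if another thing on the bench is moved more than 40 mm (distance of any of jar, tape, brush, torch, scale from where it was at the start of the episode above 0.04 m).
It fails at once if the cover or the tin is dropped (falls free at over 0.6 m/s) ((contact force between the fingers and cover below 0.1 N and linear speed of cover above 0.6 m/s) or (contact force between the fingers and tin below 0.1 N and linear speed of tin above 0.6 m/s)).
It fails at once if the tin or the cover is tipped over (angle between any of cover, tin's own z axis and vertical above 0.8 rad).
It also fails if it takes over 67 s, if anything falls off the work surface, if the arm or the gripper's body presses on something with over 40 N, if the wrist force passes 120 N, or if a joint passes its speed limit or range.

## Robot

A 6-joint arm with a two-finger parallel gripper is mounted at the origin on the work surface. World frame = base frame: x ahead of the robot, y to its left, z up, the work surface at z = 0. Lengths are in m, angles in rad, forces in N, time in s.
With the tool pointing down it reaches from about 0.275 to 0.825 m from the base axis. Payload 4.9 kg.
Tool frame: the origin (TCP) lies midway between the tips of the shut fingers; the grasp point (between the pads) lies 19 mm behind it (grip_point_offset is the distance from the TCP to the grasp point, in m); z points along the fingers, y is the line along which they close (so a half turn about z gives the same grasp; the last joint's range is limited). The gripper opens to 85 mm and grips with 20 to 120 N. Pads are 22 mm wide; open, the fingers measure 114 mm over their backs; the gripper's body (76 mm by 85 mm) begins 54 mm behind the grasp point. The pads swing forward as they close: fully open they stand 13 mm farther back than shut.
Start: joints at [1.068, 0.326, -0.193, 1.052, 0, 1.437], TCP at [0.198, 0.513, 0.231] pointing down, gripper open.
Joint ranges: [-2.65, 2.65], [-0.97, 1.79], [-1.3, 1.35], [-1.93, 2.1], [-1.47, 1.37], [-3.14, 3.14]. Speed limits (rad/s): [2.57, 2.57, 3.14, 3.14, 3.14, 3.14].

## Interface

Orientations are given as a rotation vector (axis times angle).
In Python, from cell import * gives the robot as it stands. Calls block until the motion is done:
- movep(position, orientation): joint-space move of the TCP to a pose.
- move_l(position, velocity=0.15, rot=None, until_force=None): straight line of the TCP; rot=None keeps the orientation; velocity is the mean speed in m/s. With until_force (N) it stops when the force on the tool has changed by that much, and returns True; else False.
- set_joints(angles): joint-space move.
- let_go() and grab(newtons=None): open the fingers fully, or close them until they stop; newtons is the grip in N (None keeps the last).
- sleep(seconds).
- ik(position, orientation): joint angles nearest the present ones, or None.
- get_state(): the state.
- grab_frame(name): name is "side" or "top" or "wrist"; returns a dict with "img" (420x560x3 uint8, red, green, blue), "fx", "fy", "cx", "cy" (pixels), "k1" (the pictures are not rectified: a ray, as slopes to the right and down, at radius r is drawn at 1 + k1 r^2 times it, then the intrinsics apply), "cam_to_world" (4x4, takes a point from camera to world coordinates); the wrist camera has in their place "T_tool_cam" (4x4, takes a point from camera to tool coordinates, whose origin is the TCP and whose axes are the flange's). Camera axes: x right, y down, z forward; pixel columns grow to the right and rows downward; lengths in m; the calibration is good to about 2 mm. A picture is of the moment at which its call begins: read the wrist's pose just before it. There is no depth.
A pose or a line that the arm cannot do raises MotionError and nothing moves.
- sign_off(): hands the job in; it is judged then, once.
Trained networks look in the newest picture that a camera, given by its name, has taken for a name from the list of things; names that differ only in an ending like _2 or _b are one class to them, and where a whole thing is asked for, a point or a joint stands for the part that bears it (a point fixed in the world has none). Each returns a list of dicts, best first, with "score" (0 to 1); they miss things now and then, are a little off and sometimes report something else, mostly with a low value. They report only what shows in the picture. A call takes as long as a camera call. They do not tell look-alikes from the thing itself.
- spot_in(camera, name): "centre" ([column, row] in pixels, amid what is visible of it).
- silhouettes(camera, name): "mask" (420x560 bool, what is visible of it) and "centre" ([column, row] in pixels, amid what is visible of it).
- tip_of(camera, name): "centre" ([column, row] in pixels: a listed point, or the origin of a listed thing).
The state is a dict: "clock": time; "q": joint angles; "joint_velocities": joint speeds; "tau": joint torques, N m; "position": TCP position; "eef_rot": TCP orientation; "contact_force": force on the tool from outside, world axes, zero at the start; "wrist_torque": the same for the moment, N m; "finger_gap": opening from 0.0 (shut) to 1.0 (fully open); "grasp_force": force on a finger pad.
Only numpy, scipy, OpenCV 4.12 (cv2) and the standard library are available. Lean on these libraries where they do the work, as an engineer would, in place of code of your own. Each camera call takes 0.05 s, during which the arm holds its last target. There are 200 camera calls.

## Working session

There is one attempt and no reset: what is moved stays moved. The work goes in short steps, each a Python script; the robot and the scene stay as the last script left them, time stands still between calls to the robot, and variables do not carry over. Pictures are saved under pics/ and viewed, at most 10 in all, crops included, and the job is handed in when it is done.

```bash
ls; mkdir -p pics; cat > h.py <<'E'
from cell import *
import numpy as np, cv2
def ray(f,px,T=None):
    T=np.array(f["cam_to_world"] if T is None else T)
    d=np.array([(px[0]-f["cx"])/f["fx"],(px[1]-f["cy"])/f["fy"]])
    u=d.copy()
    for _ in range(20): u=d/(1+f["k1"]*(u@u))
    v=T[:3,:3]@np.array([u[0],u[1],1.]); return T[:3,3],v
def at_z(f,px,z,T=None):
    o,v=ray(f,px,T); return o+v*(z-o[2])/v[2]
def save(f,name): cv2.imwrite(f"pics/{name}.png",cv2.cvtColor(f["img"],cv2.COLOR_RGB2BGR))
E
python3 - <<'E'
from h import *
fs={}
for c in("top","side"):
    f=fs[c]=grab_frame(c); save(f,c+"0"); print(c,np.round(np.array(f["cam_to_world"]),3).tolist(),f["fx"],f["k1"])
    for n,z in(("tin",0),("cover_knob",.108),("cover",.04),("mat",0),("pedal_pad",.06),("nest",.04),("press",0),("jar",0),("tape",0),("torch",0)):
        for r in tip_of(c,n)[:3]: print(n,round(r["score"],2),np.round(r["centre"]),np.round(at_z(f,r["centre"],z),3))
im=np.hstack([fs["top"]["img"],fs["side"]["img"]])
print(get_state()["clock"],get_state()["eef_rot"])
E
```

```text
pics
top [[0.023, -0.989, 0.148, 0.328], [-1.0, -0.022, 0.004, 0.002], [-0.001, -0.148, -0.989, 1.337], [0.0, 0.0, 0.0, 1.0]] 522.1867103074972 -0.2057437430123397
tin 0.97 [452. 240.] [ 0.466 -0.46   0.   ]
tin 0.86 [408. 237.] [ 0.472 -0.341  0.   ]
tin 0.79 [366. 223.] [ 0.506 -0.23   0.   ]
cover_knob 0.74 [308. 163.] [ 0.636 -0.07   0.108]
cover 0.58 [304. 169.] [ 0.637 -0.064  0.04 ]
cover 0.51 [421. 277.] [ 0.367 -0.364  0.04 ]
mat 0.76 [152. 237.] [0.457 0.324 0.   ]
pedal_pad 0.88 [306. 246.] [ 0.438 -0.071  0.06 ]
press 0.64 [304. 202.] [ 0.56  -0.068  0.   ]
jar 0.57 [393. 191.] [ 0.594 -0.303  0.   ]
tape 0.65 [420. 277.] [ 0.368 -0.373  0.   ]
torch 0.76 [404. 141.] [ 0.732 -0.336  0.   ]
torch 0.18 [302. 170.] [ 0.644 -0.062  0.   ]
side [[0.903, -0.308, 0.3, 0.163], [-0.43, -0.631, 0.646, -0.776], [-0.01, -0.712, -0.702, 0.925], [0.0, 0.0, 0.0, 1.0]] 447.04997157908355 -0.1510086035606735
tin 0.9 [311. 291.] [ 0.501 -0.227  0.   ]
tin 0.9 [370. 349.] [ 0.546 -0.428  0.   ]
tin 0.86 [344. 377.] [ 0.459 -0.458  0.   ]
cover_knob 0.73 [333. 202.] [ 0.648 -0.07   0.108]
cover 0.91 [327. 219.] [ 0.64 -0.06  0.04]
mat 0.83 [217. 169.] [0.453 0.325 0.   ]
pedal_pad 0.66 [262. 241.] [ 0.44  -0.071  0.06 ]
nest 0.68 [330. 218.] [ 0.647 -0.062  0.04 ]
jar 0.82 [355. 299.] [ 0.586 -0.297  0.   ]
jar 0.17 [285. 360.] [ 0.361 -0.366  0.   ]
tape 0.83 [286. 360.] [ 0.364 -0.366  0.   ]
torch 0.91 [406. 290.] [ 0.717 -0.333  0.   ]
1.1 [-5.76025264e-01 -3.08832977e+00 -2.29092999e-05]
```

View pics/top0.png

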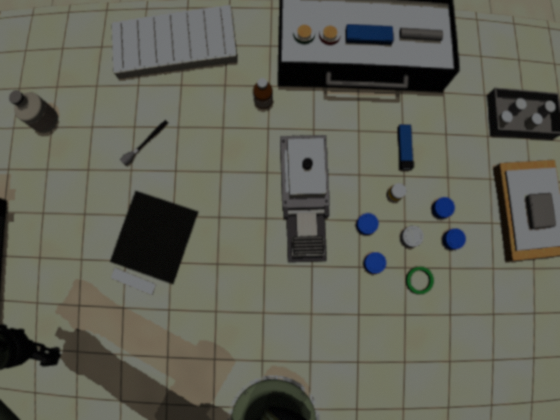

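View pics/side0.png

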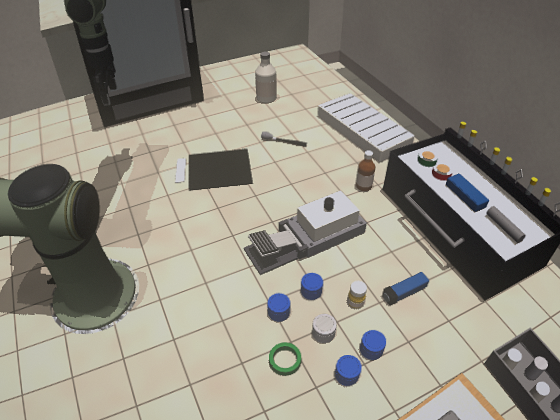

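Tin candidates in the top view are four blue discs at (368,224), (375,263), (443,208) and (455,239), and one plain metal one at (411,237). I choose the metal one. Next I check it in a close crop, along with the press yaw, in rectified views.

```bash
cat >> h.py <<'E'
def proj(f,P,T=None):
    T=np.array(f["cam_to_world"] if T is None else T)
    p=(np.asarray(P,float)-T[:3,3])@T[:3,:3]; u=p[...,:2]/p[...,2:]
    u=u*(1+f["k1"]*(u**2).sum(-1,keepdims=True))
    return u*[f["fx"],f["fy"]]+[f["cx"],f["cy"]]
def rectify(f,xr,yr,z,mm,T=None):  # image up=+x, right=-y
    xs=np.arange(xr[1],xr[0],-mm); ys=np.arange(yr[1],yr[0],-mm)
    X,Y=np.meshgrid(xs,ys,indexing='ij')
    m=proj(f,np.stack([X,Y,0*X+z],-1),T).astype(np.float32)
    return cv2.remap(f["img"],m[...,0],m[...,1],cv2.INTER_CUBIC)
E
python3 - <<'E'
from h import *
f=grab_frame("top")
a=rectify(f,(.36,.76),(-.17,.03),.04,.001); b=rectify(f,(.36,.76),(-.49,-.19),.042,.001)
im=np.clip(np.hstack([a,b]).astype(float)*1.6,0,255).astype(np.uint8)
im=cv2.resize(im,None,fx=1.48,fy=1.48); save({"img":im},"rect")
for cam in("top","side"):
  f=grab_frame(cam)
  for n,z in(("tin",.021),("mat",.004),("cover",.065),("cover_knob",.108),("pedal_pad",.06)):
    for r in silhouettes(cam,n)[:6]:
        ys,xs=np.nonzero(r["mask"]); p=np.stack([xs,ys],1)
        c=cv2.findContours(r["mask"].astype(np.uint8),0,1)[0]; c=max(c,key=len)[:,0]
        w=np.array([at_z(f,q,z)[:2] for q in c],np.float32)
        rc=cv2.minAreaRect(w)
        print(cam,n,round(r["score"],2),np.round(r["centre"]),f["img"][r["mask"]].mean(0).round(),"rect",np.round(rc[0],3),np.round(rc[1],3),round(rc[2],1))
E
```

```text
top tin 0.89 [454. 237.] [20. 40. 88.] rect [ 0.467 -0.456] [0.053 0.067] 18.5
top tin 0.88 [442. 207.] [17. 40. 92.] rect [ 0.55  -0.432] [0.053 0.061] 1.2
top tin 0.79 [366. 222.] [ 24.  48. 101.] rect [ 0.502 -0.229] [0.052 0.059] 45.6
top tin 0.63 [412. 236.] [ 99. 100.  99.] rect [ 0.472 -0.345] [0.054 0.059] 0.9
top tin 0.56 [373. 262.] [ 25.  49. 104.] rect [ 0.403 -0.249] [0.053 0.059] 0.8
top tin 0.2 [306. 168.] [106. 108. 108.] rect [ 0.647 -0.071] [0.155 0.095] 3.9
top mat 0.66 [154. 236.] [14. 13. 11.] rect [0.458 0.32 ] [0.183 0.206] 73.3
top cover 0.8 [306. 169.] [105. 106. 107.] rect [ 0.636 -0.069] [0.15  0.095] 3.8
top cover_knob 0.7 [306. 166.] [104. 106. 107.] rect [ 0.626 -0.066] [0.149 0.092] 3.0
top pedal_pad 0.92 [306. 238.] [71. 69. 65.] rect [ 0.469 -0.073] [0.107 0.079] 4.9
side tin 0.97 [314. 286.] [ 67.  84. 140.] rect [ 0.504 -0.227] [0.078 0.055] 62.7
side tin 0.88 [372. 343.] [ 68.  87. 145.] rect [ 0.549 -0.427] [0.075 0.054] 37.1
side tin 0.84 [346. 368.] [ 77.  95. 148.] rect [ 0.467 -0.455] [0.072 0.059] 34.2
side tin 0.58 [320. 328.] [159. 154. 152.] rect [ 0.471 -0.342] [0.074 0.053] 59.9
side tin 0.57 [279. 305.] [ 68.  86. 142.] rect [ 0.402 -0.248] [0.072 0.05 ] 63.7
side mat 0.93 [217. 170.] [70. 68. 61.] rect [0.46  0.324] [0.187 0.203] 73.2
side cover 0.69 [328. 212.] [159. 157. 158.] rect [ 0.637 -0.066] [0.168 0.129] 3.3
side cover_knob 0.62 [329. 216.] [159. 157. 157.] rect [ 0.614 -0.101] [0.162 0.123] 3.6
side cover_knob 0.4 [179. 170.] [200. 199. 203.] rect [0.322 0.241] [0.102 0.028] 71.4
side pedal_pad 0.7 [267. 241.] [132. 127. 123.] rect [ 0.466 -0.077] [0.101 0.089] 3.2
side pedal_pad 0.49 [406. 285.] [ 71.  85. 108.] rect [ 0.685 -0.352] [0.13  0.046] 1.8
```

View pics/rect.png

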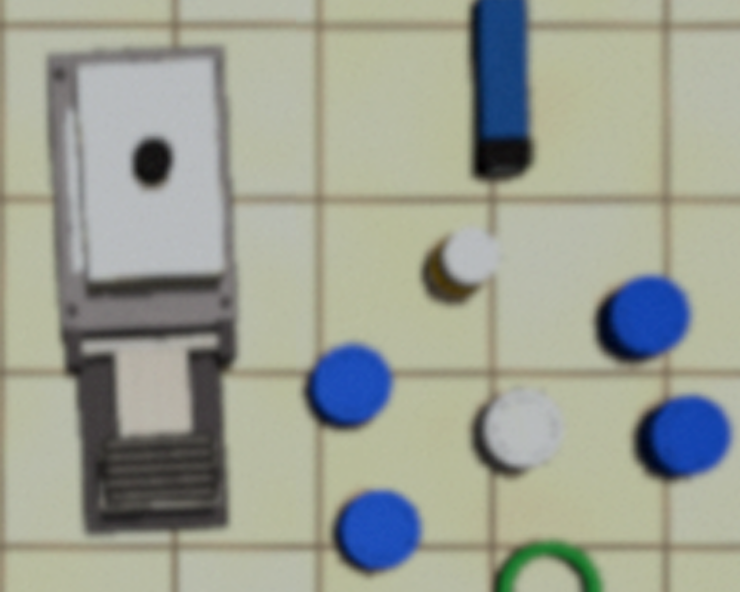

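The chosen disc at rect pixel (519,430) is plain grey-white metal, while the other four are blue. That puts the tin at about (0.470, -0.342). The press origin is about (0.556, -0.073) with yaw about 0.065. The knob is at about (0.634, -0.069) and the mat at (0.459, 0.322). Next is the cover.

```bash
cat >> h.py <<'E'
from scipy.spatial.transform import Rotation as Ro
def down(psi): return (Ro.from_euler('z',psi)*Ro.from_euler('x',np.pi)).as_rotvec()
def best(pos,psi):
    c=[(abs(q[5]),p) for p in(psi,psi+np.pi) for q in[ik(pos,down(p))] if q is not None]
    return min(c)[1]
def st(*k):
    s=get_state(); print({i:np.round(s[i],3).tolist() for i in("clock","position","finger_gap","grasp_force","contact_force")+k})
E
python3 - <<'E'
from h import *
k=np.array([.634,-.069]); psi=best([*k,.16],.065); print(psi)
let_go(); movep([*k,.17],down(psi))
print(move_l([*k,.097],.08,until_force=8)); st()
f=grab_frame("side"); save(f,"knob")
grab(30); st("q")
move_l([*k,.102],.03); st()
move_l([*k,.20],.1); st()
save(grab_frame("side"),"lift")
a=cv2.imread("pics/knob.png")[80:300,200:460]; b=cv2.imread("pics/lift.png")[80:300,200:460]
cv2.imwrite("pics/kl.png",cv2.resize(np.hstack([a,b]),None,fx=1.5,fy=1.5))
E
```

```text
3.206592653589793
False
{'clock': 5.617, 'position': [0.634, -0.069, 0.098], 'finger_gap': 1.003, 'grasp_force': 0.0, 'contact_force': [0.28, 0.582, 0.654]}
{'clock': 6.25, 'position': [0.634, -0.069, 0.097], 'finger_gap': 0.293, 'grasp_force': 29.708, 'contact_force': [-0.042, 2.005, 2.777], 'q': [-0.224, 0.595, -0.124, 0.851, 0.0, -0.289]}
{'clock': 6.567, 'position': [0.634, -0.069, 0.102], 'finger_gap': 0.291, 'grasp_force': 29.585, 'contact_force': [-0.34, -0.309, -2.157]}
{'clock': 7.7, 'position': [0.633, -0.069, 0.199], 'finger_gap': 0.291, 'grasp_force': 29.588, 'contact_force': [-0.031, 1.471, -3.293]}
```

View pics/kl.png

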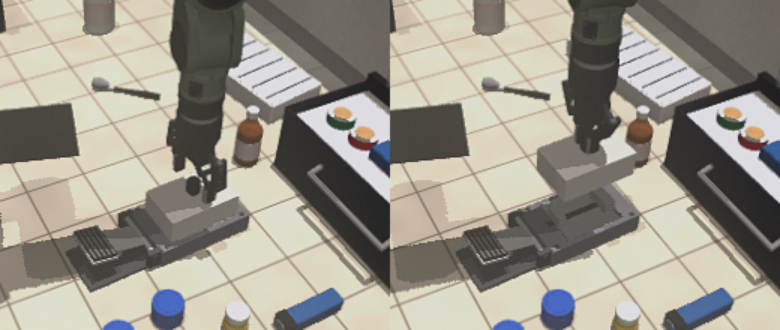

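The left half shows the fingers at the knob. The right half shows the cover lifted level, with the jaws visible on the bed. The weight reads about 2.5 N, so it is held. Next I place it on the mat.

```bash
python3 - <<'E'
from h import *
m=np.array([.459,.322]); s=get_state(); rv=s["eef_rot"]
movep([*m,.20],rv)
move_l([*m,.075],.12); st()
print(move_l([*m,.058],.025,until_force=2.5)); st()
let_go(); sleep(.3); st()
move_l([*m,.17],.15)
t=np.array([.470,-.342]); psi=best([*t,.15],.065); print(psi)
movep([*t,.19],down(psi)); st("q")
p=get_state(); f=grab_frame("wrist"); save(f,"wtin")
T=np.eye(4);T[:3,:3]=Ro.from_rotvec(p["eef_rot"]).as_matrix();T[:3,3]=p["position"];T=T@np.array(f["T_tool_cam"])
for r in tip_of("wrist","tin")[:3]: print("tip",r["score"],at_z(f,r["centre"],0,T))
a=rectify(f,(.38,.56),(-.43,-.25),.042,.0005,T)
g=grab_frame("top")
b=rectify(g,(.53,.76),(-.17,.04),.04,.0006); c=rectify(g,(.34,.58),(.2,.44),.004,.0007)
bl=np.zeros((400,1160,3),np.uint8); o=0
for i in(a,b,c): bl[:i.shape[0],o:o+i.shape[1]]=i; o+=400
save({"img":cv2.resize(np.clip(bl*1.5,0,255).astype(np.uint8),(800,276))},"chk")
cv2.imwrite("pics/bed.png",cv2.cvtColor(cv2.resize(np.clip(b*1.8,0,255).astype(np.uint8),None,fx=1.5,fy=1.5),cv2.COLOR_RGB2BGR)); print(b.shape)
E
```

```text
{'clock': 10.517, 'position': [0.46, 0.322, 0.076], 'finger_gap': 0.288, 'grasp_force': 29.595, 'contact_force': [0.335, -0.52, -1.927]}
True
{'clock': 11.075, 'position': [0.459, 0.322, 0.061], 'finger_gap': 0.294, 'grasp_force': 30.135, 'contact_force': [-0.438, -0.931, 4.733]}
{'clock': 11.992, 'position': [0.458, 0.321, 0.06], 'finger_gap': 0.998, 'grasp_force': 0.0, 'contact_force': [0.787, -0.801, 0.716]}
3.206592653589793
{'clock': 15.242, 'position': [0.47, -0.341, 0.19], 'finger_gap': 0.996, 'grasp_force': 0.0, 'contact_force': [-0.319, 0.591, 0.838], 'q': [-0.755, 0.413, -0.173, 0.985, 0.0, -0.821]}
tip 0.97 [ 0.4683455  -0.45603395  0.        ]
tip 0.91 [ 0.40419308 -0.2467553   0.        ]
tip 0.8 [ 0.50251961 -0.22789946  0.        ]
(384, 351, 3)
```

View pics/chk.png

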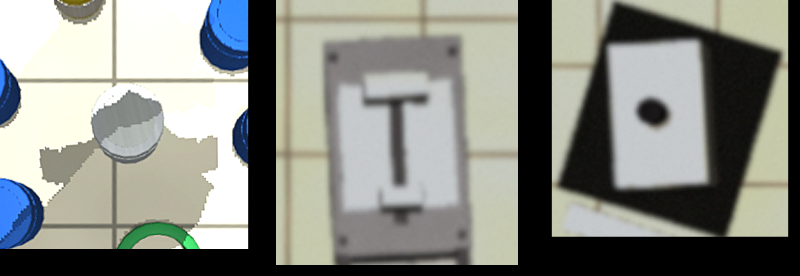

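View pics/bed.png

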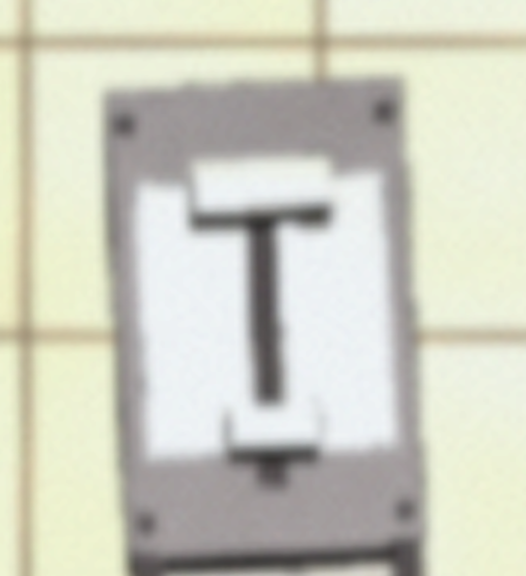

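Left: the tin sits under the gripper and the blue discs are clear of the fingers. Middle: the bed with the stop at (262,190) and the jaw at (273,430) in the bed view. Right: the cover is upright and well inside the mat. Refined press yaw is 0.048, with the nest at about (0.641, -0.066).

```bash
python3 - <<'E'
from h import *
y=.048; t=[.472,-.342]
rv=down(np.pi+y)
movep([*t,.10],rv)
print(move_l([*t,.008],.08,until_force=8)); st()
grab(30); st()
move_l([*t,.15],.12); st()
g=np.array([.641,-.0657])-.012*np.array([np.cos(y),np.sin(y)])
movep([*g,.15],rv); move_l([*g,.058],.1)
save(grab_frame("side"),"pre")
print(move_l([*g,.043],.02,until_force=2.5)); st()
let_go(); sleep(.2); st()
move_l([*g,.17],.15)
# move off to above pedal, shut
grab(20)
p=np.array([.556,-.0698])-.12*np.array([np.cos(y),np.sin(y)]); print(p)
movep([*p,.13],rv); st()
g=grab_frame("top"); b=rectify(g,(.40,.76),(-.17,.04),.05,.0006)
s=grab_frame("side"); save(s,"s2")
im=np.zeros((600,800,3),np.uint8); im[:b.shape[0],:b.shape[1]]=np.clip(b*1.6,0,255); c=cv2.resize(s["img"][150:350,220:440],None,fx=2,fy=2); im[:400,360:]=c
save({"img":im},"placed")
E
```

```text
False
{'clock': 17.142, 'position': [0.472, -0.342, 0.009], 'finger_gap': 0.998, 'grasp_force': 0.0, 'contact_force': [0.532, -1.693, 0.118]}
{'clock': 17.542, 'position': [0.472, -0.342, 0.009], 'finger_gap': 0.622, 'grasp_force': 31.504, 'contact_force': [-1.102, 0.497, 5.33]}
{'clock': 18.875, 'position': [0.472, -0.342, 0.149], 'finger_gap': 0.625, 'grasp_force': 31.601, 'contact_force': [1.243, 0.039, -1.034]}
True
{'clock': 21.725, 'position': [0.629, -0.066, 0.049], 'finger_gap': 0.621, 'grasp_force': 31.863, 'contact_force': [-0.875, 0.125, 3.838]}
{'clock': 22.35, 'position': [0.628, -0.066, 0.048], 'finger_gap': 0.998, 'grasp_force': 0.0, 'contact_force': [0.088, 0.384, 0.019]}
[ 0.43613821 -0.07555779]
{'clock': 24.892, 'position': [0.438, -0.076, 0.131], 'finger_gap': 0.004, 'grasp_force': 0.0, 'contact_force': [-0.09, 0.128, 0.812]}
```

View pics/placed.png

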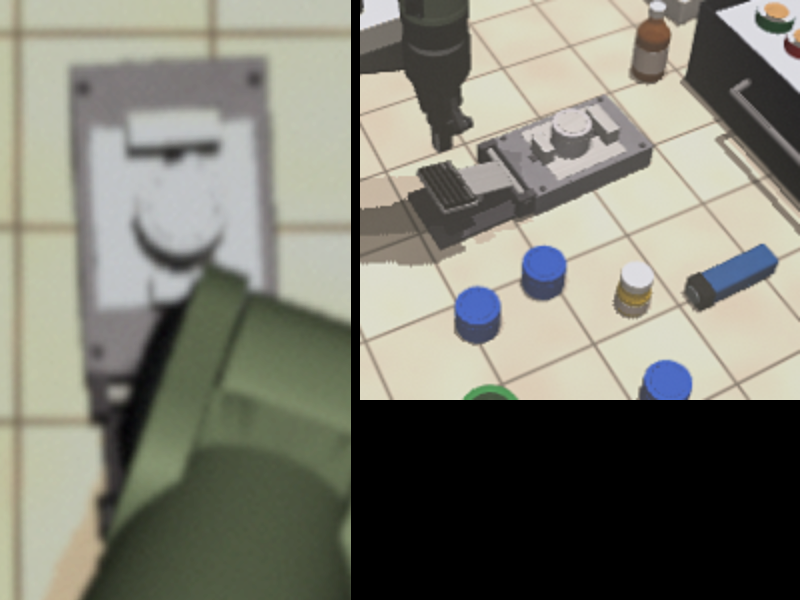

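The tin stands upright between the jaws, centred across them (top view pixel (180,208)). Next is the pedal.

```bash
python3 - <<'E'
from h import *
p=get_state()["position"][:2]
print(move_l([*p,.075],.1,until_force=8)); st()
print(move_l([*p,.026],.03,until_force=24)); st()
sleep(.6); st()
z=get_state()["position"][2]
move_l([*p,z+.04],.04); st()
move_l([*p,.20],.15)
movep([.3,.15,.3],down(np.pi+.048))
sleep(.3); st()
g=grab_frame("top"); b=rectify(g,(.40,.76),(-.17,.04),.05,.0006)
s=grab_frame("side")
im=np.zeros((600,800,3),np.uint8); im[:b.shape[0],:b.shape[1]]=np.clip(b*1.6,0,255); im[:420,360:]=cv2.resize(s["img"][100:310,170:390],(440,420))
save({"img":im},"done")
E
```

```text
False
{'clock': 25.692, 'position': [0.439, -0.076, 0.075], 'finger_gap': 0.001, 'grasp_force': 0.0, 'contact_force': [0.428, -0.339, -0.369]}
True
{'clock': 26.867, 'position': [0.436, -0.076, 0.037], 'finger_gap': 0.005, 'grasp_force': 7.883, 'contact_force': [-3.685, 0.874, 15.806]}
{'clock': 27.467, 'position': [0.436, -0.076, 0.037], 'finger_gap': -0.0, 'grasp_force': 7.635, 'contact_force': [-3.376, 0.097, 14.161]}
{'clock': 28.642, 'position': [0.438, -0.076, 0.077], 'finger_gap': -0.002, 'grasp_force': 0.0, 'contact_force': [0.62, 0.377, -0.962]}
{'clock': 31.0, 'position': [0.3, 0.15, 0.3], 'finger_gap': 0.001, 'grasp_force': 0.0, 'contact_force': [-0.665, -0.453, 0.154]}
```

View pics/done.png

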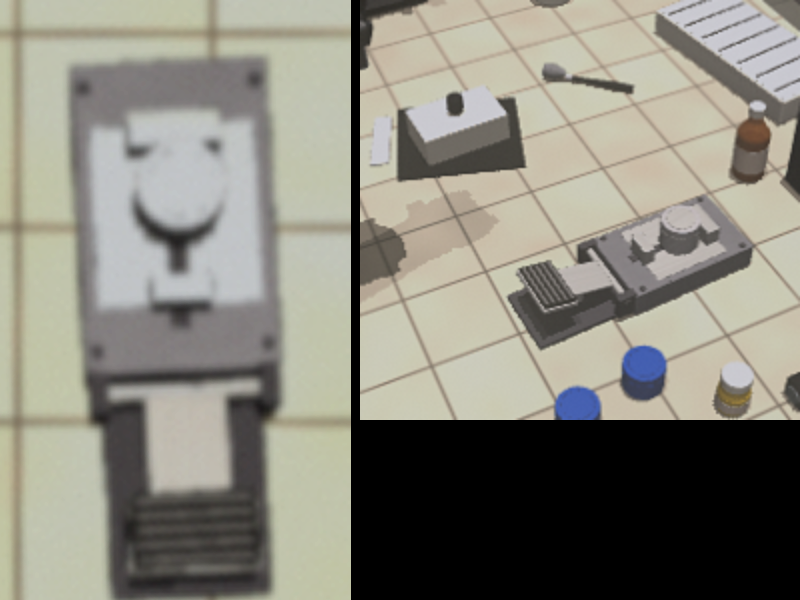

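The tin rests against the stop, the pedal is back up and the cover is on the mat. The held force of 14 N was only a little above the 12 N needed at the stop, so I press once more and firmer, to be sure, before handing in.

```bash
python3 - <<'E'
from h import *
p=[.436,-.0756]; rv=down(np.pi+.048)
movep([*p,.13],rv); move_l([*p,.07],.1,until_force=8)
print(move_l([*p,.024],.03,until_force=36)); st()
sleep(.5); st()
move_l([*p,.08],.05); move_l([*p,.20],.15)
movep([.3,.15,.3],rv); sleep(.5); st()
g=grab_frame("top"); b=rectify(g,(.40,.76),(-.17,.04),.05,.0006)
d=cv2.cvtColor(cv2.imread("pics/done.png"),cv2.COLOR_BGR2RGB)[:b.shape[0],:b.shape[1]]
print(np.abs(np.clip(b*1.6,0,255)-d)[80:320,70:280].mean())
s=grab_frame("side"); e=cv2.imread("pics/s2.png")
save({"img":np.hstack([np.clip(b*1.6,0,255).astype(np.uint8),d])},"fin")
E
```

```text
True
{'clock': 34.108, 'position': [0.434, -0.076, 0.037], 'finger_gap': -0.001, 'grasp_force': 9.269, 'contact_force': [-4.292, 1.008, 18.694]}
{'clock': 34.608, 'position': [0.434, -0.076, 0.037], 'finger_gap': -0.003, 'grasp_force': 8.968, 'contact_force': [-3.206, 1.297, 17.454]}
{'clock': 38.175, 'position': [0.3, 0.15, 0.3], 'finger_gap': -0.003, 'grasp_force': 0.0, 'contact_force': [-0.204, -0.592, 0.369]}
1.3467632275132315
```

View pics/fin.png

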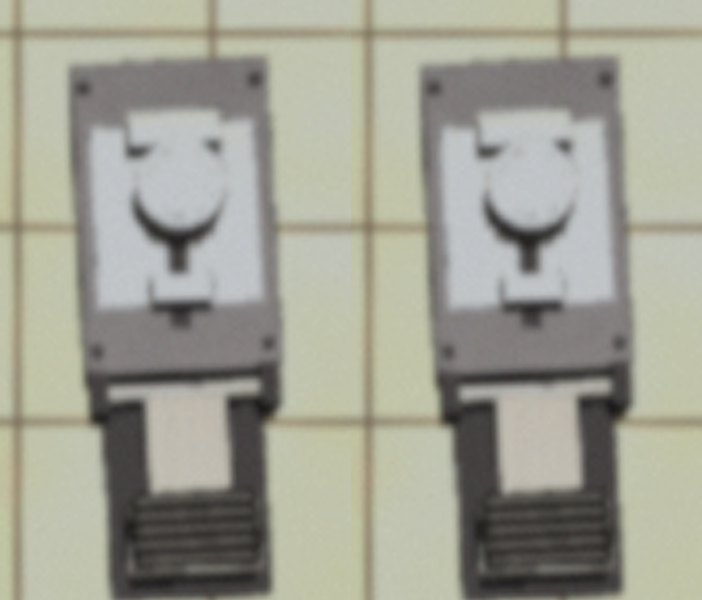

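The pad stopped at the same depth (z 0.037) under more force, so the pedal reached its stop. The tin at (180,180) has not moved since the first press, and the pedal is up.

```bash
python3 -c "
from cell import *
print(sign_off())"
```

```text
the job is handed in; nothing more can be done
None
```

I've handed the job in: the cover stands on the mat, the tin is against the fixed stop, and the pedal was pressed to its stop (twice) and came back up. `sign_off()` returned no verdict.

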